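Fetch the red bobbin from the blocked drawer

ROBOT

A 6-joint arm with a two-finger parallel gripper is mounted at the origin on a cart in front of the work surface, level with it; the furniture and walls round the work are solid. World frame = base frame: x ahead of the robot, y to its left, z up, the work surface at z = 0. Lengths are in m, angles in rad, forces in N, time in s.
With the tool pointing down it reaches from about 0.35 to 0.85 m from the base axis. Payload 8.1 kg.
Tool frame: the origin (TCP) lies on the mounting face of the last link; the fingertips stand 186 mm ahead of it and the grasp point (between the pads) lies 167 mm ahead of it (robot.finger_overhang is the distance from the TCP to the fingertips, in m); z points along the fingers, y is the line along which they close (so a half turn about z gives the same grasp; the last joint's range is limited). The gripper opens to 93 mm and grips with 3 to 60 N. Pads are 15 mm wide; open, the fingers measure 128 mm over their backs; the gripper's body (75 mm by 188 mm) begins 65 mm behind the grasp point.
Start: joints at [-1.391, 0.13, 1.488, -0, 1.523, -0.085], TCP at [0.157, -0.579, 0.405] pointing down, gripper open.
Joint ranges: [-2.96, 2.96], [-0.89, 2.26], [0.02, 2.5], [-1.34, 4.48], [0, 2.73], [-2.66, 2.66]. Speed limits (rad/s): [2.39, 2.39, 2.79, 3.14, 3.14, 3.14].

INTERFACE

Orientations are given as a rotation vector (axis times angle).
In Python, from plant import readout, read_camera, get_calibration, job, robot gives the robot as it stands.
- The arm moves only by the shell command python3 -m handwheel 'ROWS' [FORCE]. ROWS is JSON, a list of rows, each a list of 5 numbers: the shift along the world's x, y, z in cm, then the turn about the world's z in rad, then the closure, from 0 (fully open) to 1 (shut). In form: [[tx, ty, tz, spin, gripper], ...]. A call has 1 to 10 rows; each row shifts and turns the commanded pose from where the row before left it; what a row does not reach is not made up. A row lasts 1/8 s, in which the tool goes at most 62.5 mm and 10.7 degrees, less where a joint would pass 70% of its speed; a pose out of reach is approached as far as the arm can. A call is refused whole if a number of a shift passes 6.25 or a number of a turn 0.188, either way. A call with a gripper value outside its range is refused whole. The fingers move at their own pace and stop on an object; FORCE is the grip in N (left out, the last holds). Time passes only in rows, so rows that do not move let the fingers close. It gives the time, the measured TCP pose, the force, the opening and the grip force at its end, in the units of the state.
- readout.read_state(): the state, without advancing time (a new reading comes with each control period).
- read_camera(name): name is "scene" or "top" or "wrist"; returns the picture (420x560x3 uint8, red, green, blue); there is no depth.
- get_calibration(name): a dict with "fovy" (degrees; the focal length in pixels is half the picture's height over the tangent of half this angle, whatever the lens; pixels are square), "cx", "cy" (the principal point, pixels), "pose" (4x4, takes a point from camera to world coordinates). Camera axes: x right, y down, z forward; pixel columns grow to the right and rows downward; lengths in m; the calibration is good to about 2 mm. A picture is of the moment at which its call begins: read the wrist's pose just before it. get_calibration takes no time and is no camera call; for the wrist camera it gives the pose at the moment of the call.
- job.close_job(): hands the job in; it is judged then, once.
The state is a dict: "t": time; "q": joint angles; "dq": joint speeds; "joint_torque": joint torques, N m; "tool_pos": TCP position; "orientation": TCP orientation; "force": force on the tool from outside, world axes, zero at the start; "wrist_torque": the same for the moment, N m; "opening": finger opening in m; "gripper_force": force on a finger pad.
Only numpy, scipy, OpenCV 4.12 (cv2) and the standard library are available. Lean on these libraries where they do the work, as an engineer would, in place of code of your own. Each camera call takes 0.05 s, during which the arm holds its last target. There are 200 camera calls.

TASK

Two thread spools stand in the way of the blue parts drawer: first stand each of them upright on the coaster of its own colour (yellow, black). Then pull the drawer open, take out the red bobbin, leaving the white chalk in the drawer, and lay it flat in the middle of the green dish. Finally push the drawer fully shut and put both spools back, upright, each exactly where it stood at the start.

Things in the scene. Friction and masses are not known exactly. Their poses are not given: they have to be found in the camera images.
- unit: Low blue fixed case, x -63 to 75, y +-85, 62 mm high, roofed with thin bars through which its contents are seen but not reached. Origin at its underside, x points to its back: the drawer pulls out along -x. Shut drawer: front panel 8 mm thick, outer face at x = -71, top 57 mm above the table; inside x -63 to 60, y +-74; floor 9 mm, side walls 31 mm above the table.
- drawer (a joint): How far the drawer is pulled out, m: 0 shut, 0.11 at its stop. It stays where it is left and needs only 1 to 3 N.
- handle (a point): Middle of the drawer's steel handle bar, which moves with the drawer: a round bar 9 mm thick, 62 mm long along the case's y, 32 mm above the table, with 37 mm free between it and the front panel; open from above. Axes parallel to the case's.
- spool_yellow: Small spool of yellow thread with white flanges (from above a white disc), standing on end in front of the drawer: 35 mm diameter, 55 mm tall, about 35 g. Origin at the centre of its underside, z along its axis.
- spool_black: Small spool of black thread with brown wooden flanges (from above a brown ring), standing on end in front of the drawer: 35 mm diameter, 55 mm tall, about 35 g. Origin at the centre of its underside, z along its axis.
- bobbin: Round steel bobbin wound with red thread (from above a grey disc with four small dark holes), lying flat on the drawer's floor: 21 mm diameter, 10 mm high, about 15 g. Origin at the centre of its underside, z along its axis. It rides along when the drawer is pulled gently.
- chalk: White tailor's chalk, a rounded triangle 37 x 40 mm, 7 mm thick, about 15 g, lying flat on the drawer's floor beside the bobbin; origin near the middle of its underside. It is not wanted and stays in the drawer.
- coaster_yellow: Flat round yellow coaster fixed to the right-hand table, 68 mm diameter, 4 mm thick; origin at the centre of its underside.
- coaster_black: Flat round black coaster fixed to the right-hand table, 68 mm diameter, 4 mm thick; origin at the centre of its underside.
- dish: Shallow round green dish fixed to the right-hand table, 96 mm across the rim, flat inner floor 4 mm above the table and 82 mm wide, rim 10 mm high; origin at the centre of its underside.

How it is judged:
By the outcome, as a careful person would: the job done as asked, in the order asked, and still so for the second after the job is handed in, with the robot touching nothing.
It also fails if it takes over 147 s, if anything falls off the work surface, if the arm or the gripper's body presses on something with over 40 N, if the wrist force passes 120 N, or if a joint passes its speed limit or range.

## Working session

There is one attempt and no reset: what is moved stays moved. The work goes in short steps, Python scripts to look and compute and a shell command to move; the robot and the scene stay as the last step left them, time stands still between calls to the robot, and variables do not carry over. Pictures are saved under pics/ and viewed, at most 18 in all, crops included, and the job is handed in when it is done.

```bash
ls; mkdir -p pics
cat > h.py <<'E'
import numpy as np, cv2
from plant import readout, read_camera, get_calibration, job, robot
def snap(name, tag):
    c=get_calibration(name); im=read_camera(name); cv2.imwrite(f'pics/{tag}.png',im[:,:,::-1]); return im,c
def ray(c,u,v,z):
    f=210/np.tan(np.radians(c['fovy'])/2); P=np.array(c['pose'])
    d=P[:3,:3]@np.array([(u-c['cx'])/f,(v-c['cy'])/f,1]); o=P[:3,3]
    return o+d*(z-o[2])/d[2]
E
python3 - <<'E'
from h import *
for n in ['top','scene','wrist']:
    im,c=snap(n,n+'0'); print(n,c)
print(readout.read_state())
a=[cv2.imread(f'pics/{n}0.png') for n in ['top','scene','wrist']]
E
```

```text
pics
top {'fovy': 43.810917288845864, 'cx': 282.55712927662637, 'cy': 208.93795207205045, 'pose': array([[ 0.01969368, -0.99822646,  0.05617904,  0.46090836],
       [-0.99964151, -0.02067873, -0.01700709, -0.02958545],
       [ 0.01813864, -0.05582397, -0.99827585,  1.37664354],
       [ 0.        ,  0.        ,  0.        ,  1.        ]])}
scene {'fovy': 47.24999457968477, 'cx': 275.5777940623964, 'cy': 208.18046160238188, 'pose': array([[-0.60324919, -0.36956353,  0.70676249, -0.44708912],
       [-0.79754143,  0.27479941, -0.53704092,  0.72904036],
       [ 0.00425282, -0.88764187, -0.46051475,  0.69417419],
       [ 0.        ,  0.        ,  0.        ,  1.        ]])}
wrist {'fovy': 69.70060728565966, 'cx': 279.54727320378925, 'cy': 211.23054881439455, 'pose': array([[ 0.26166478, -0.92207293, -0.28515444,  0.23718584],
       [-0.96515772, -0.2504297 , -0.07586534, -0.55770872],
       [-0.00145777,  0.29507029, -0.95547444,  0.38414176],
       [ 0.        ,  0.        ,  0.        ,  1.        ]])}
{'t': 0.15, 'q': array([-1.39139596e+00,  1.31022528e-01,  1.48907277e+00,  3.28701511e-07,
        1.52301562e+00, -8.54098104e-02]), 'dq': array([ 0.00044189, -0.00143934, -0.00420935,  0.00020531,  0.00200411,
       -0.00320354]), 'joint_torque': array([-3.56077476e-05, -5.60474968e+01, -4.92336273e+01,  7.67241139e-02,
        3.05583759e-02, -8.27118811e-05]), 'tool_pos': array([ 0.15701807, -0.57889624,  0.40388344]), 'orientation': array([-3.11259173e+00, -4.14548284e-01,  1.11468197e-04]), 'force': array([-0.35316492,  0.6547006 , -1.02293658]), 'wrist_torque': array([-0.03574181, -0.01189607, -0.02543958]), 'gripper_force': 0.0, 'opening': 0.09312893447518128}
```

View pics/top0.png

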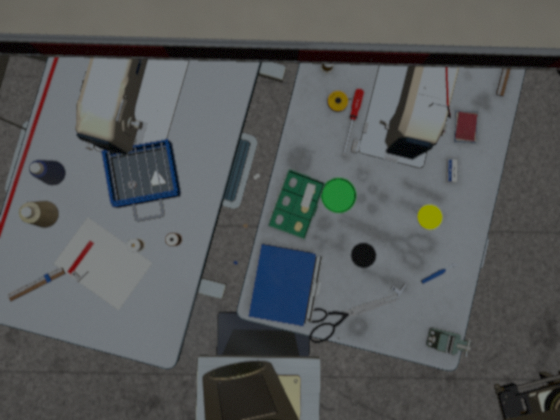

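View pics/scene0.png

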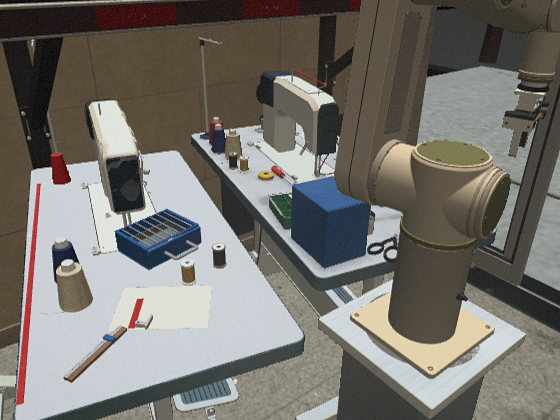

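The top view shows the case at (142,173), the yellow spool at (137,244), the black spool at (173,240), the dish at (338,195), and the coasters: yellow (430,216), black (363,255). A tall blue box stands at (285,285). I'll zoom in and measure.

Run:
```python
from h import *
im=cv2.imread('pics/top0.png'); c=get_calibration('top')
cr=np.clip(cv2.resize(im[125:265,90:200],None,fx=5,fy=4.2857*1.1667*0.84,interpolation=cv2.INTER_CUBIC).astype(float)*1.5,0,255).astype(np.uint8)
cr=np.clip(cv2.resize(im[130:260,90:200],None,fx=4.5,fy=4.5,interpolation=cv2.INTER_CUBIC).astype(float)*1.5,0,255).astype(np.uint8)
cv2.imwrite('pics/topL.png',cr)
hsv=cv2.cvtColor(im,cv2.COLOR_BGR2HSV)
def comp(m,box,z,name):
    mm=np.zeros(m.shape,np.uint8); x0,x1,y0,y1=box; mm[y0:y1,x0:x1]=m[y0:y1,x0:x1]
    n,l,s,ce=cv2.connectedComponentsWithStats(mm); i=1+np.argmax(s[1:,4])
    p=ray(c,*ce[i],z); f=210/np.tan(np.radians(c['fovy'])/2)
    print(name,ce[i],s[i],p, 'diam',2*np.sqrt(s[i,4]/np.pi)*(1.377-z)/f)
H,S,V=cv2.split(hsv)
comp(((H>40)&(H<80)&(S>150)).astype(np.uint8),(318,360,175,218),.008,'dish')
comp(((H>22)&(H<38)&(S>150)).astype(np.uint8),(410,450,195,235),.004,'cy')
comp((V<60).astype(np.uint8),(345,385,238,272),.004,'cb')
m=((H>100)&(H<120)&(S>120)).astype(np.uint8); m[:, 200:]=0
m[:,:100]=0;m[:130]=0;m[215:]=0
cn=max(cv2.findContours(m,cv2.RETR_EXTERNAL,cv2.CHAIN_APPROX_NONE)[0],key=cv2.contourArea)
r=cv2.minAreaRect(cn); print('case',r); 
b=cv2.boxPoints(r); print(b,[ray(c,*q,.06)[:2] for q in b])
print('wrist sees');
```

```text
dish [337.11339093 194.64038877] [318 179  37  33 926] [ 0.57862192 -0.19586638  0.008     ] diam 0.09000932839554136
cy [429.33548387 216.52043011] [418 205  24  24 465] [ 0.52611769 -0.44146315  0.004     ] diam 0.06396988845474517
cb [363.08193277 254.91176471] [351 243  25  25 476] [ 0.42158529 -0.26690606  0.004     ] diam 0.06472209898908937
case ((140.46939086914062, 172.5225067138672), (58.75381088256836, 69.66183471679688), 80.21759033203125)
[[101.15357 149.49075]
 [169.80252 137.65472]
 [179.78522 195.55426]
 [111.13626 207.39029]] [array([0.67585878, 0.40907576]), array([0.71002409, 0.23735215]), array([0.56341294, 0.20762801]), array([0.52997931, 0.37846046])]
wrist sees
```

View pics/topL.png

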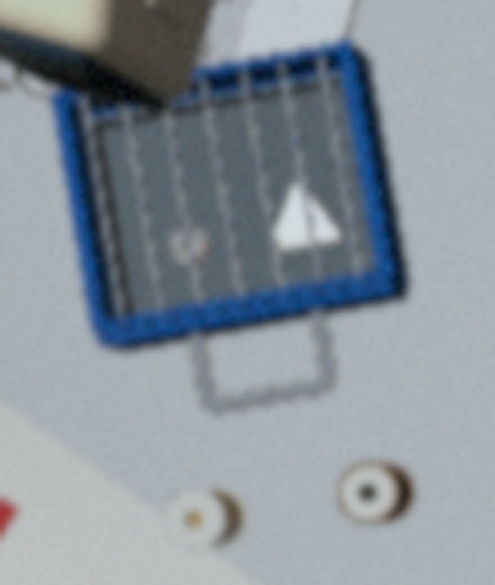

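The zoomed view confirms yellow on the left and black on the right. The bobbin lies left of centre in the drawer and the chalk to its right. The case yaw is about 0.195. I'll take the wrist camera over them, travelling high.

```bash
python3 -m handwheel '[[0,0,5,0,0],[0,0,5,0,0],[4,3,0,0,0],[4,3,0,0,0],[4,3,0,0,0],[4,3,0,0,0],[4,3,0,0,0],[4,3,0,0,0]]'
python3 -m handwheel '[[1.7,5,0,0,0],[1.7,5,0,0,0],[1.7,5,0,0,0],[1.7,5,0,0,0],[1.7,5,0,0,0],[1.7,5,0,0,0]]'
python3 -m handwheel '[[-0.7,5.3,0,0,0],[-0.7,5.3,0,0,0],[-0.7,5.3,0,0,0],[-0.7,5.3,0,0,0],[-0.7,5.3,0,0,0],[-0.7,5.3,0,0,0],[-0.7,5.3,0,0,0],[0,0,-5,-0.07,0],[0,0,-4,0,0],[0,0,0,0,0]]'
python3 - <<'E'
from h import *
s=readout.read_state(); print(s['tool_pos'],s['orientation'],s['t'])
im,c=snap('wrist','w1')
E
```

```text
t: 1.15
tool_pos: [0.3981, -0.3979, 0.5044]
orientation: [-3.114, -0.414, 0.0]
force: [0.3, -1.2, -0.6]
opening: 0.0925
gripper_force: 0.0
t: 1.9
tool_pos: [0.4992, -0.0974, 0.5046]
orientation: [-3.114, -0.415, 0.0]
force: [0.7, -0.5, -0.3]
opening: 0.0931
gripper_force: 0.0
t: 3.15
tool_pos: [0.4489, 0.2716, 0.4107]
orientation: [3.124, 0.306, -0.011]
force: [-0.9, 0.0, 0.3]
opening: 0.0929
gripper_force: 0.0
[0.4488985  0.27158591 0.41073458] [ 3.12394808  0.30596185 -0.01149459] 3.15
```

View pics/w1.png

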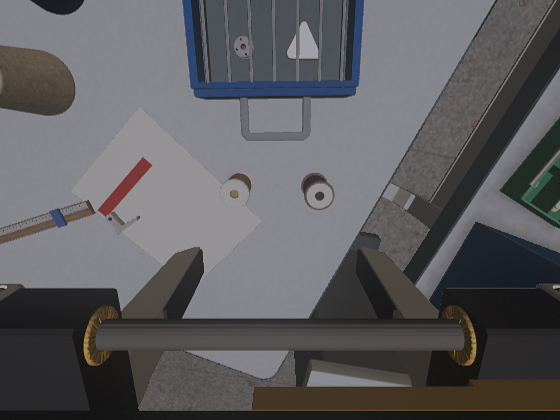

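The wrist view shows the yellow spool top at (235,193) on the paper's corner, black spool top at (320,195), handle bar at (275,136), bobbin at (243,47) and chalk at (303,42).

Run:
```python
from h import *
im,c=snap('wrist','w1b'); f=210/np.tan(np.radians(c['fovy'])/2)
g=cv2.cvtColor(im,cv2.COLOR_RGB2GRAY); k=4
def circ(x,y,r0,r1,z,n,w=30):
    cr=cv2.resize(g[y-w:y+w,x-w:x+w],None,fx=k,fy=k,interpolation=cv2.INTER_CUBIC)
    C=cv2.HoughCircles(cv2.GaussianBlur(cr,(0,0),3),cv2.HOUGH_GRADIENT_ALT,1,5,param1=60,param2=.6,minRadius=int(r0*k),maxRadius=int(r1*k))
    if C is None: print(n,None); return
    for q in C[0][:4]:
        u=x-w+(q[0]+.5)/k-.5; v=y-w+(q[1]+.5)/k-.5; p=ray(c,u,v,z); 
        print(n,round(u,1),round(v,1),'r',q[2]/k,p.round(4),'diam',2*q[2]/k/f*np.linalg.norm(c['pose'][:3,3]-p))
circ(235,193,12,22,.055,'yel'); circ(320,195,12,22,.055,'blk'); circ(243,47,7,14,.019,'bob',20)
cv2.imwrite('pics/w1c.png',cv2.resize(im[120:230,200:360,::-1],None,fx=5,fy=5,interpolation=cv2.INTER_CUBIC))
for n,u,v,z in [('caseL',189,94,.06),('caseR',357,94,.06),('hl',245,136,.032),('hr',308,136,.032),('bob',243,47,.019),('chalk',303,42,.016)]: print(n,ray(c,u,v,z))
# top-camera check
t=cv2.imread('pics/top0.png',0); ct=get_calibration('top')
for n,u,v in [('y',135,244.5),('b',172.3,239.3)]: print(n,ray(ct,u,v,.055))
```

```text
yel 239.1 186.9 r 12.538726 [0.447  0.3176 0.055 ] diam 0.029136329504083965
blk 314.9 192.1 r 17.937597 [0.4578 0.2309 0.055 ] diam 0.041776487646099515
blk 317.4 188.6 r 15.793794 [0.4624 0.229  0.055 ] diam 0.0367185971623769
blk 318.4 196.9 r 14.91112 [0.4531 0.2256 0.055 ] diam 0.034915663318016266
blk 318.4 196.9 r 12.662315 [0.4531 0.2256 0.055 ] diam 0.029649894034894257
bob 243.4 48.9 r 10.045869 [0.5944 0.3404 0.019 ] diam 0.02557127642342128
caseL [0.53524862 0.38312982 0.06      ]
caseR [0.56890648 0.21270976 0.06      ]
hl [0.50257365 0.32229604 0.032     ]
hr [0.51679754 0.25022826 0.032     ]
bob [0.59617531 0.34115417 0.019     ]
chalk [0.61462623 0.27664945 0.016     ]
y [0.43813038 0.31686759 0.055     ]
b [0.45300382 0.22391781 0.055     ]
```

View pics/w1c.png

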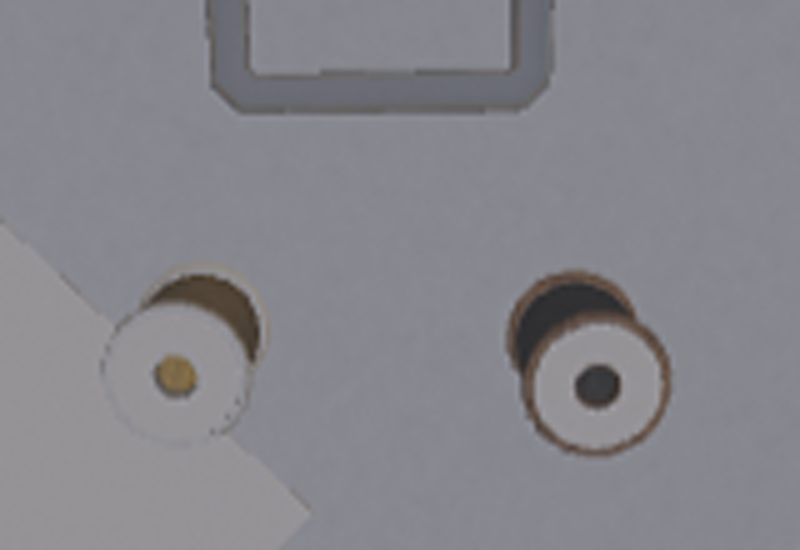

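Run:
```python
from h import *
from scipy.spatial.transform import Rotation as R
c=get_calibration('wrist')
s=readout.read_state(); print(s['tool_pos'],R.from_rotvec(s['orientation']).as_matrix().round(4))
for n,u,v,z in [('y',235.2,194.2,.055),('b',319.1,197,.055),('hl',241.6,138,.032),('hr',310.4,138,.032)]:
    p=ray(c,u,v,z);print(n,p, 'cm',100*(p-s['tool_pos'])[:2])
# bottom flange arcs circle: yellow crop top at (205,265), black (573,272) are far rim points at z=0
for n,u,v in [('y',205,265),('b',573,272)]: print(n,'far rim z0',ray(c,200+u/5-.4,120+v/5-.4,.0))
```

```text
[0.45018108 0.27186839 0.41576571] [[ 9.811e-01  1.935e-01  2.000e-04]
 [ 1.935e-01 -9.811e-01  1.000e-04]
 [ 3.000e-04 -1.000e-04 -1.000e+00]]
y [0.43876657 0.32160888 0.055     ] cm [-1.14145104  4.97404837]
b [0.45437541 0.22505612 0.055     ] cm [ 0.41943312 -4.68122761]
hl [0.50119605 0.32678964 0.032     ] cm [5.10149675 5.49212425]
hr [0.51683974 0.24744243 0.032     ] cm [ 6.66586613 -2.44259689]
y far rim z0 [0.45423679 0.32455613 0.        ]
b far rim z0 [0.47124283 0.2286447  0.        ]
```

```bash
python3 -m handwheel '[[-0.6,2.3,-5,0,0.35],[-0.6,2.3,-5,0,0.35],[0,0,-1.5,0,0.35],[0,0,0,0,0.35],[0,0,0,0,0.35],[0,0,0,0,0.35]]'
python3 - <<'E'
from h import *
read_camera('wrist');im,c=snap('wrist','w2'); s=readout.read_state(); print(s['tool_pos'],s['t'],s['opening'])
cv2.imwrite('pics/w2b.png',cv2.convertScaleAbs(cv2.resize(im[60:240,160:420,::-1],None,fx=3,fy=3,interpolation=cv2.INTER_CUBIC),alpha=1.4))
np.save('c2.npy',c,allow_pickle=True)
E
```

```text
t: 4.0
tool_pos: [0.4391, 0.3178, 0.3022]
orientation: [-3.125, -0.304, -0.005]
force: [0.0, 0.2, -0.1]
opening: 0.0601
gripper_force: 0.0
[0.43866948 0.31781757 0.30127348] 4.1 0.060428834874164686
```

View pics/w2b.png

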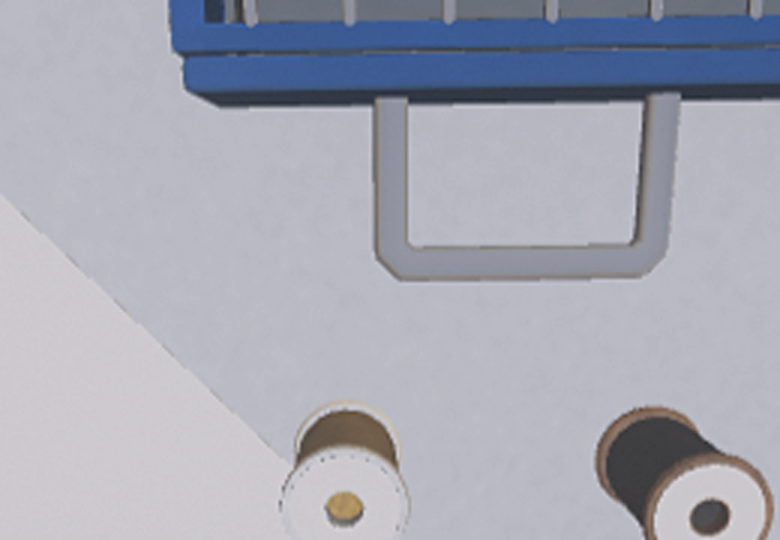

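The view shows the yellow top centre at crop (345,510), black top at (709,519), and handle bar from (378,262) to (665,262).

```bash
cat >> h.py <<'E'
def hough(im,c,x,y,r0,r1,z,n,w,k=4,p2=.5,top=3):
    f=210/np.tan(np.radians(c['fovy'])/2); g=cv2.cvtColor(im,cv2.COLOR_RGB2GRAY)
    cr=cv2.resize(g[y-w:y+w,x-w:x+w],None,fx=k,fy=k,interpolation=cv2.INTER_CUBIC)
    C=cv2.HoughCircles(cv2.GaussianBlur(cr,(0,0),2),cv2.HOUGH_GRADIENT_ALT,1,4,param1=40,param2=p2,minRadius=int(r0*k),maxRadius=int(r1*k))
    if C is None: print(n,None); return
    for q in C[0][:top]:
        u=x-w+(q[0]+.5)/k-.5; v=y-w+(q[1]+.5)/k-.5; p=ray(c,u,v,z)
        print(n,round(u,1),round(v,1),p.round(4),'diam',round(2*q[2]/k/f*np.linalg.norm(c['pose'][:3,3]-p),4))
E
python3 - <<'E'
from h import *
c=np.load('c2.npy',allow_pickle=True).item(); im=cv2.imread('pics/w2.png')[:,:,::-1]
hough(im,c,275,229,17,24,.055,'y',32); hough(im,c,396,233,17,24,.055,'b',32)
for n,u,v,z in [('y',345,510,.055),('b',709,519,.055),('hl',377,262,.032),('hr',667,262,.032),('caseTL',172,52,.062),('pL',185,60,.057),('yfar',347,402,0),('bfar',655,407,0)]: print(n,ray(c,160+u/3-.33,60+v/3-.33,z).round(4))
E
```

```text
y 274.4 228.6 [0.4371 0.3214 0.055 ] diam 0.0338
b 396.1 230.1 [0.4547 0.2252 0.055 ] diam 0.0351
b 394.6 229.9 [0.4547 0.2264 0.055 ] diam 0.033
y [0.4363 0.321  0.055 ]
b [0.4526 0.2246 0.055 ]
hl [0.4999 0.3247 0.032 ]
hr [0.5151 0.2474 0.032 ]
caseTL [0.5388 0.38   0.062 ]
pL [0.5381 0.3779 0.057 ]
yfar [0.4523 0.3243 0.    ]
bfar [0.4697 0.227  0.    ]
```

```bash
python3 -m handwheel '[[-0.1,0.2,-4,0,0.35],[0,0,-4,0,0.35],[0,0,-2.3,0,0.35],[0,0,0,0,0.35],[0,0,0,0,0.35],[0,0,0,0,1],[0,0,0,0,1],[0,0,0,0,1],[0,0,0,0,1]]' 10
python3 - <<'E'
from h import *
s=readout.read_state(); print(s['tool_pos'],s['t'],s['opening'],s['gripper_force'])
c=get_calibration('top')
for n,u,v in [('machR corner',390,150),('machR r',425,158),('machR',450,100)]: print(n,ray(c,u,v,.0)[:2],ray(c,u,v,.2)[:2],ray(c,u,v,.3)[:2])
for n,u,v in [('machL',80,140),('machL',128,150),('machL',140,120)]: print(n,ray(c,u,v,.1)[:2],ray(c,u,v,.2)[:2],ray(c,u,v,.3)[:2])
for n,u,v in [('box',258,245),('box',318,250),('box',310,325),('box',248,318)]: print(n,ray(c,u,v,.2)[:2])
c=get_calibration('scene')
b=ray(c,297,262,0); print('box base',b)
for z in (.1,.15,.2): print(z,ray(c,292,183,z))
E
```

```text
t: 5.22
tool_pos: [0.4373, 0.3201, 0.1973]
orientation: [-3.126, -0.305, -0.001]
force: [-1.3, 0.2, 3.6]
opening: 0.0338
gripper_force: 10.0
[0.43728645 0.32006896 0.1973217 ] 5.225 0.03383280773267916 10.002951706701424
machR corner [ 0.70174046 -0.33651129] [ 0.66675216 -0.29192083] [ 0.649258  -0.2696256]
machR r [ 0.68235879 -0.43042271] [ 0.65018628 -0.37218871] [ 0.63410002 -0.34307172]
machR [ 0.84087965 -0.49725271] [ 0.78567708 -0.4293096 ] [ 0.7580758  -0.39533804]
machL [0.69157341 0.44814741] [0.67350532 0.4107264 ] [0.65543724 0.3733054 ]
machL [0.6695619  0.33031996] [0.65321798 0.30212843] [0.63687407 0.27393689]
machL [0.74457216 0.3036494 ] [0.72235266 0.27754698] [0.70013316 0.25144456]
box [0.44486428 0.00393144]
box [ 0.43626877 -0.1311896 ]
box [ 0.26906673 -0.11597129]
box [0.28218257 0.02257195]
box base [0.34453048 0.05719558 0.        ]
0.1 [ 0.5659178  -0.10193452  0.1       ]
0.15 [ 0.48067286 -0.03200765  0.15      ]
0.2 [0.39542791 0.03791923 0.2       ]
```

```bash
python3 -m handwheel '[[0,0,2,0,1],[0,0,4,0,1],[0,0,6,0,1],[0,0,6,0,1],[0,0,6,0,1],[0,0,6,0,1]]'
python3 -m handwheel '[[0.8,-5.25,0,-0.15,1],[0.8,-5.25,0,-0.15,1],[0.8,-5.25,0,-0.15,1],[0.8,-5.25,0,-0.15,1],[0.8,-5.25,0,0,1],[0.8,-5.25,0,0,1],[0.8,-5.25,0,0,1],[0.8,-5.25,0,0,1]]'
python3 -m handwheel '[[0.4,-4.9,0,0,1],[0.4,-4.9,0,0,1],[0.4,-4.9,0,0,1],[0.4,-4.9,0,0,1],[0.4,-4.9,0,0,1],[0.4,-4.9,0,0,1],[0,0,0,0,1],[0,0,0,0,1]]'
python3 - <<'E'
from h import *
read_camera('wrist');read_camera('wrist');im,c=snap('wrist','w3'); s=readout.read_state(); print(s['tool_pos'],s['t'],s['opening'],s['gripper_force'])
np.save('c3.npy',c,allow_pickle=True)
E
```

```text
t: 5.98
tool_pos: [0.4367, 0.3197, 0.4986]
orientation: [3.127, 0.306, 0.0]
force: [1.4, 0.6, -0.5]
opening: 0.0338
gripper_force: 10.0
t: 6.98
tool_pos: [0.5009, -0.1019, 0.4967]
orientation: [-3.077, 0.632, -0.0]
force: [0.5, -0.5, 0.2]
opening: 0.0342
gripper_force: 10.0
t: 7.98
tool_pos: [0.525, -0.394, 0.4961]
orientation: [-3.076, 0.633, 0.001]
force: [-0.5, -0.2, 0.1]
opening: 0.0341
gripper_force: 10.0
[ 0.52527507 -0.39293817  0.49729283] 8.125 0.03397581532588431 9.999507337342948
```

View pics/w3.png

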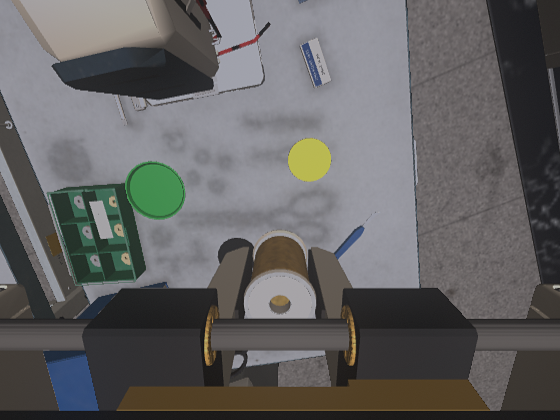

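The wrist view shows the yellow coaster at (309,160), the dish at (155,190), the black coaster partly hidden at (236,250), and the machine well clear.

Run:
```python
from h import *
c=np.load('c3.npy',allow_pickle=True).item(); im=cv2.imread('pics/w3.png')
H,S,V=cv2.split(cv2.cvtColor(im,cv2.COLOR_BGR2HSV))
def e(m,x0,x1,y0,y1,z,n):
    k=np.zeros(m.shape,np.uint8);k[y0:y1,x0:x1]=m[y0:y1,x0:x1]
    q=max(cv2.findContours(k,cv2.RETR_EXTERNAL,cv2.CHAIN_APPROX_NONE)[0],key=cv2.contourArea)
    el=cv2.fitEllipse(cv2.convexHull(q)); f=210/np.tan(np.radians(c['fovy'])/2)
    p=ray(c,*el[0],z); print(n,el,p.round(4),'diam',np.mean(el[1])/f*np.linalg.norm(c['pose'][:3,3]-p))
e((H>22)&(H<38)&(S>100),270,350,120,200,.004,'cy')
e((H>50)&(H<80)&(S>120),120,195,150,228,.01,'dish')
```

```text
cy ((309.078857421875, 159.36428833007812), (42.3660888671875, 43.39704513549805), 45.80899429321289) [ 0.5271 -0.4442  0.004 ] diam 0.06819165036543519
dish ((154.6673126220703, 190.06008911132812), (54.29991149902344, 61.81960678100586), 124.46296691894531) [ 0.5794 -0.2008  0.01  ] diam 0.09998209016081652
```

```bash
python3 -m handwheel '[[0.15,-4.9,-3,0,1],[0,0,-6,0,1],[0,0,-6,0,1],[0,0,-6,0,1],[0,0,-5,0,1],[0,0,-2,0,1],[0,0,-1,0,1],[0,0,0,0,1],[0,0,0,0,1],[0,0,-0.5,0,1]]'
python3 -m handwheel '[[0,0,0,0,1],[0,0,0,0,1]]'
```

```text
t: 9.38
tool_pos: [0.5273, -0.4439, 0.2041]
orientation: [3.075, -0.632, 0.005]
force: [-0.4, -0.4, -1.1]
opening: 0.034
gripper_force: 10.0
t: 9.62
tool_pos: [0.5265, -0.4431, 0.2018]
orientation: [-3.077, 0.632, 0.0]
force: [0.2, -0.7, -0.2]
opening: 0.0342
gripper_force: 10.0
```

```bash
python3 -m handwheel '[[0,0,0,0,0.5],[0,0,0,0,0.4],[0,0,0,0,0.4],[0,0,2,0,0.4],[0,0,4,0,0.35],[0,0,6,0,0.35],[0,0,6,0,0.35],[0,0,6,0,0.35],[0,0,6,0,0.35]]'
python3 -m handwheel '[[-0.4,4.9,0,0.15,0.35],[-0.4,4.9,0,0.15,0.35],[-0.4,4.9,0,0.15,0.35],[-0.4,4.9,0,0.15,0.35],[-0.4,4.9,0,0,0.35],[-0.4,4.9,0,0,0.35],[-0.4,4.9,0,0,0.35]]'
python3 -m handwheel '[[-0.65,4.64,0,0,0.35],[-0.65,4.64,0,0,0.35],[-0.65,4.64,0,0,0.35],[-0.65,4.64,0,0,0.35],[-0.65,4.64,0,0,0.35],[-0.65,4.64,0,0,0.35],[-0.65,4.64,-4,0,0.35],[0,0,-6,0,0.35],[0,0,-6,0,0.35],[0,0,-4,0,0.35]]'
python3 -m handwheel '[[0,0,0,0,0.35],[0,0,0,0,0.35],[0,0,0,0,0.35]]'
python3 - <<'E'
from h import *
read_camera('wrist');im,c=snap('wrist','w4'); s=readout.read_state(); print(s['tool_pos'],s['t'],s['opening'],s['gripper_force'])
hough(im,c,275,230,17,26,.055,'b',34,top=5)
im,ct=snap('top','t4'); hough(im,ct,429,216,5,9,.059,'spool y top?',12,k=6,p2=.3)
cv2.imwrite('pics/t4c.png',cv2.resize(im[170:300,300:460,::-1],None,fx=4,fy=4))
E
```

```text
t: 10.75
tool_pos: [0.526, -0.4425, 0.5059]
orientation: [3.076, -0.632, 0.003]
force: [0.2, -0.1, -0.4]
opening: 0.0606
gripper_force: 0.0
t: 11.62
tool_pos: [0.4977, -0.0984, 0.5036]
orientation: [3.126, 0.305, 0.003]
force: [0.3, 0.0, -0.7]
opening: 0.06
gripper_force: 0.0
t: 12.88
tool_pos: [0.4522, 0.2247, 0.3003]
orientation: [3.126, 0.306, -0.001]
force: [-0.1, -1.2, 0.1]
opening: 0.0603
gripper_force: 0.0
t: 13.25
tool_pos: [0.4542, 0.2251, 0.305]
orientation: [-3.125, -0.305, -0.008]
force: [-0.2, 0.5, 1.2]
opening: 0.0604
gripper_force: 0.0
[0.45382678 0.22493991 0.30397731] 13.35 0.06083392999999331 0.0
b 278.4 227.4 [0.4533 0.2254 0.055 ] diam 0.0339
b 278.6 219.4 [0.46   0.2265 0.055 ] diam 0.0382
b 278.4 227.4 [0.4533 0.2254 0.055 ] diam 0.0291
b 283.6 220.6 [0.4598 0.2224 0.055 ] diam 0.0393
spool y top? None
```

View pics/t4c.png

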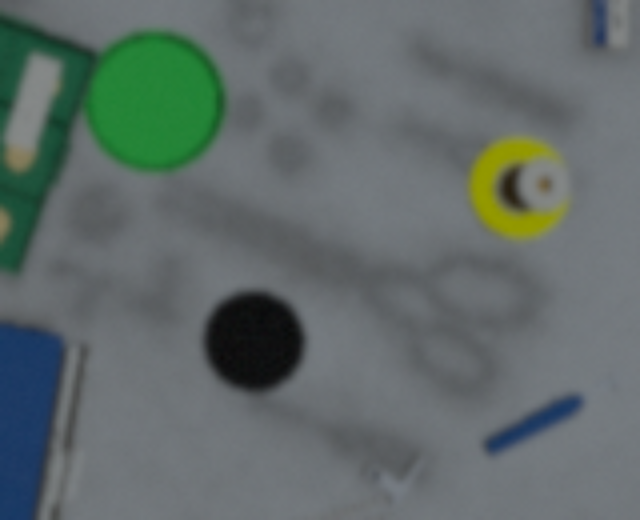

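The yellow spool stands upright on its coaster, with its base ring at crop (520,188). Next is the black spool.

```bash
python3 -m handwheel '[[0,0,-4,0,0.35],[0,0,-4,0,0.35],[0,0,-2.5,0,0.35],[0,0,0,0,0.35],[0,0,0,0,0.35],[0,0,0,0,1],[0,0,0,0,1],[0,0,0,0,1],[0,0,0,0,1]]' 10
python3 -m handwheel '[[0,0,2,0,1],[0,0,4,0,1],[0,0,6,0,1],[0,0,6,0,1],[0,0,6,0,1],[0,0,6,0,1]]'
python3 -m handwheel '[[0.67,-4.64,0,0,1],[0.67,-4.64,0,0,1],[0.67,-4.64,0,0,1],[0.67,-4.64,0,0,1],[0.67,-4.64,0,0,1],[0.67,-4.64,0,0,1],[0.67,-4.64,0,0,1]]'
python3 -m handwheel '[[-1.5,-4,0,-0.1,1],[-1.5,-4,0,-0.1,1],[-1.5,-4,0,-0.1,1],[-1.5,-2,0,-0.1,1],[0,0,0,0,1],[0,0,0,0,1],[0,0,0,0,1]]'
python3 - <<'E'
from h import *
read_camera('wrist');im,c=snap('wrist','w5'); s=readout.read_state(); print(s['tool_pos'],s['t'],s['opening'],s['gripper_force'])
im=im[:,:,::-1].copy()
k=(im.max(2)<70).astype(np.uint8); n,l,st,ce=cv2.connectedComponentsWithStats(k)
for i in range(1,n):
    if 500<st[i,4]<4000 and st[i,1]<300: print(st[i],ce[i],ray(c,*ce[i],.004))
E
```

```text
t: 14.52
tool_pos: [0.4533, 0.2249, 0.1973]
orientation: [-3.126, -0.305, -0.001]
force: [-1.4, -0.4, 5.1]
opening: 0.0342
gripper_force: 10.0
t: 15.28
tool_pos: [0.4526, 0.2245, 0.4986]
orientation: [3.127, 0.305, 0.0]
force: [0.9, 0.4, -0.8]
opening: 0.0341
gripper_force: 10.0
t: 16.15
tool_pos: [0.4999, -0.1016, 0.4966]
orientation: [-3.127, -0.305, 0.0]
force: [1.2, 0.3, -0.3]
opening: 0.0339
gripper_force: 10.0
t: 17.02
tool_pos: [0.4404, -0.2393, 0.4967]
orientation: [-3.125, 0.318, -0.0]
force: [-0.4, 0.1, -0.4]
opening: 0.0344
gripper_force: 10.0
[ 0.44036103 -0.23936055  0.49672052] 17.125 0.03412519571688258 9.984739637584426
[ 122   59   34  115 1386] [130.21139971 114.95382395] [ 0.57116916 -0.0387456   0.004     ]
[192  68  11 112 558] [197.12903226 124.06810036] [ 0.53838752 -0.13301834  0.004     ]
[ 280  160   41   41 1339] [300.1120239  180.05825243] [ 0.42290012 -0.26945644  0.004     ]
[  93  197   86   35 1115] [140.05560538 213.33632287] [ 0.42141174 -0.00142426  0.004     ]
[ 213  236  136   88 3340] [280.46167665 279.64670659] [ 0.25453025 -0.20301794  0.004     ]
```

```bash
python3 -m handwheel '[[-1.8,-2.9,-2,0,1],[0,0,-6,0,1],[0,0,-6,0,1],[0,0,-6,0,1],[0,0,-5,0,1],[0,0,-2,0,1],[0,0,-1,0,1],[0,0,-1,0,1],[0,0,0,0,1],[0,0,-0.4,0,1]]'
python3 -m handwheel '[[0,0,0,0,1],[0,0,0,0,1]]'
```

```text
t: 18.38
tool_pos: [0.4226, -0.2695, 0.2039]
orientation: [3.124, -0.321, 0.003]
force: [-0.3, -0.1, -0.2]
opening: 0.0344
gripper_force: 10.0
t: 18.62
tool_pos: [0.4221, -0.2692, 0.2031]
orientation: [3.125, -0.322, 0.001]
force: [1.3, -0.2, -0.3]
opening: 0.0341
gripper_force: 10.0
```

```bash
python3 -m handwheel '[[0,0,-0.1,0,1],[0,0,0,0,0.5],[0,0,0,0,0.4],[0,0,0,0,0.4],[0,0,2,0,0.4],[0,0,4,0,0.35],[0,0,6,0,0.4],[0,0,6,0,0.5],[0,0,6,0,0.68],[0,0,6,0,0.68]]'
python3 -m handwheel '[[1.95,4.2,0,0.18,0.68],[1.95,4.2,0,0.18,0.68],[1.95,4.2,0,0.18,0.68],[1.95,4.2,0,0.18,0.68]]'
python3 -m handwheel '[[0.1,4.83,0,0.18,0.68],[0.1,4.83,0,0.18,0.68],[0.1,4.83,0,0.18,0.68],[0.1,4.83,0,0.18,0.68],[0.1,4.83,0,0.18,0.68],[0.1,4.83,0,0.18,0.68],[0.1,4.83,0,0.18,0.68],[0.1,4.83,-6,0,0.68],[0,0,-6,0,0.68],[0,0,-6,0,0.68]]'
python3 -m handwheel '[[0,0,0,0,0.68],[0,0,0,0,0.68],[0,0,0,0,0.68]]'
python3 - <<'E'
from h import *
from scipy.spatial.transform import Rotation as R
read_camera('wrist');im,c=snap('wrist','w6'); s=readout.read_state(); print(s['tool_pos'],R.from_rotvec(s['orientation']).as_matrix()[:,0],s['t'],s['opening'])
np.save('c6.npy',c,allow_pickle=True)
im,ct=snap('top','t6')
w=cv2.imread('pics/w6.png'); w[0:160,0:200]=cv2.resize(im[225:285,330:405,::-1],(200,160)); cv2.imwrite('pics/w6b.png',w)
E
```

```text
t: 19.88
tool_pos: [0.4216, -0.2688, 0.5038]
orientation: [3.125, -0.322, 0.001]
force: [0.7, -0.7, -0.2]
opening: 0.0321
gripper_force: 0.0
t: 20.38
tool_pos: [0.5003, -0.0997, 0.5018]
orientation: [3.036, 0.808, 0.0]
force: [-0.3, -1.8, 0.2]
opening: 0.0299
gripper_force: 0.0
t: 21.62
tool_pos: [0.5074, 0.2769, 0.3314]
orientation: [1.982, 2.437, 0.001]
force: [0.6, 0.2, -1.0]
opening: 0.0293
gripper_force: 0.0
t: 22.0
tool_pos: [0.5091, 0.2766, 0.3371]
orientation: [1.982, 2.434, 0.008]
force: [-0.5, -0.1, 0.3]
opening: 0.03
gripper_force: 0.0
[0.50870859 0.27646307 0.33619121] [-2.02352392e-01  9.79312301e-01  9.62202348e-04] 22.1 0.029981017727013032
```

View pics/w6b.png

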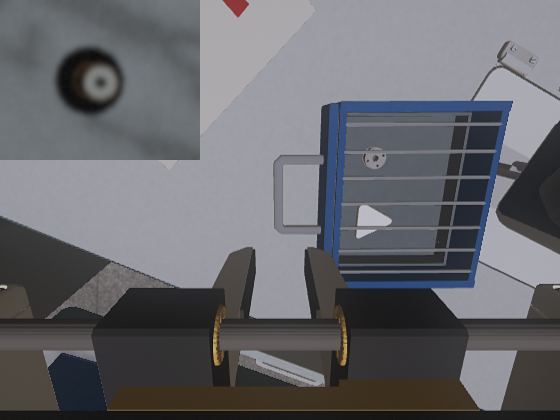

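The wrist view shows the handle bar at column 279 (rows 157–233), the bobbin at (374,158) and the chalk at (372,222). The inset shows the black spool upright on its coaster.

Run:
```python
from h import *
c=np.load('c6.npy',allow_pickle=True).item(); im=cv2.imread('pics/w6.png')[:,:,::-1]
g=cv2.cvtColor(im,cv2.COLOR_RGB2GRAY)
for r in (175,195,215): print(g[r,268:292])
for n,u,v,z in [('h1',279.3,158,.032),('h2',279.3,233,.032),('bob',374,158,.019),('ch',372,222,.016),('panel outer top far',322,105,.057),('panel',319,283,.057)]: print(n,ray(c,u,v,z).round(4))
hough(im,c,374,158,8,15,.019,'bob',20)
```

```text
[158 157 157 159 162 101 107 122 122 125 125 126 127 126 113 159 158 156
 155 154 156 157 157 156]
[158 158 158 158 161 124 103 124 122 124 125 126 127 126 115 159 158 157
 156 156 155 156 156 156]
[158 158 157 158 158 162  93 122 122 124 125 125 126 127 116 159 158 157
 157 157 158 157 157 157]
h1 [0.5013 0.3224 0.032 ]
h2 [0.5165 0.2487 0.032 ]
bob [0.5929 0.3396 0.019 ]
ch [0.6115 0.2744 0.016 ]
panel outer top far [0.526  0.3745 0.057 ]
panel [0.5629 0.2148 0.057 ]
bob 367.1 162.6 [0.5875 0.3339 0.019 ] diam 0.0277
bob 373.9 156.4 [0.5923 0.3411 0.019 ] diam 0.0244
bob 371.4 157.9 [0.5903 0.3392 0.019 ] diam 0.0197
```

```bash
python3 -m handwheel '[[-0.1,0.95,-5,0,0.68],[0,0,-5,0,0.68],[0,0,-2.9,0,0.68],[0,0,-1,0,0.68],[0,0,0,0,0.68],[0,0,0,0,0.68]]'
python3 -m handwheel '[[0,0,0,0,1],[0,0,0,0,1],[0,0,0,0,1],[0,0,0,0,1]]' 15
```

```text
t: 22.9
tool_pos: [0.5078, 0.2861, 0.1962]
orientation: [1.983, 2.435, 0.005]
force: [-0.4, -0.5, -0.1]
opening: 0.0301
gripper_force: 0.0
t: 23.4
tool_pos: [0.507, 0.2858, 0.1946]
orientation: [1.983, 2.436, 0.001]
force: [-0.8, 0.4, 4.1]
opening: 0.0082
gripper_force: 15.0
```

```bash
python3 -m handwheel '[[-0.29,-0.06,0,0,1],[-0.59,-0.12,0,0,1],[-0.88,-0.17,0,0,1],[-1.08,-0.21,0,0,1],[-1.08,-0.21,0,0,1],[-1.08,-0.21,0,0,1],[-1.08,-0.21,0,0,1],[-1.08,-0.21,0,0,1],[-1.08,-0.21,0,0,1],[-0.98,-0.19,0,0,1]]'
python3 -m handwheel '[[-0.69,-0.14,0,0,1],[-0.39,-0.08,0,0,1],[0,0,0,0,1],[0,0,0,0,1],[0,0,0,0,0.68],[0,0,0,0,0.68],[0,0,0,0,0.68]]'
```

```text
t: 24.65
tool_pos: [0.4144, 0.2668, 0.1945]
orientation: [1.982, 2.434, -0.001]
force: [3.4, -8.0, 8.8]
opening: 0.0084
gripper_force: 15.0
t: 25.52
tool_pos: [0.4033, 0.2655, 0.1936]
orientation: [-1.983, -2.436, 0.001]
force: [-0.9, 0.1, 0.5]
opening: 0.0289
gripper_force: 0.0
```

```bash
python3 -m handwheel '[[0,0,3,0,0.68],[0,0,5,0,0.68],[2.8,1.4,5,0,0.65],[2.8,2,0,0,0.65],[2.8,2,0,0,0.65],[0,0,0,0,0.65],[0,0,0,0,0.65],[0,0,0,0,0.65]]'
python3 - <<'E'
from h import *
from scipy.spatial.transform import Rotation as R
read_camera('wrist');im,c=snap('wrist','w7'); s=readout.read_state(); print(s['tool_pos'],R.from_rotvec(s['orientation']).as_matrix()[:,0],s['t'],s['opening'])
np.save('c7.npy',c,allow_pickle=True)
P=np.array(c['pose']); f=210/np.tan(np.radians(c['fovy'])/2); q=P[:3,:3].T@(np.array([.4875,.3195,.019])-P[:3,3]); u,v=(f*q[:2]/q[2]+[c['cx'],c['cy']]).astype(int); print(u,v)
hough(im,c,u,v,9,16,.019,'bob',32)
E
```

```text
t: 26.52
tool_pos: [0.4871, 0.3191, 0.3239]
orientation: [-1.984, -2.436, 0.001]
force: [0.1, 1.1, 0.2]
opening: 0.0322
gripper_force: 0.0
[0.48723842 0.31918502 0.3242069 ] [-2.02573823e-01  9.79266994e-01  2.42158330e-06] 26.625 0.03296770344104385
279 204
bob 282.1 206.9 [0.4903 0.318  0.019 ] diam 0.0212
bob 283.4 204.1 [0.4909 0.321  0.019 ] diam 0.0206
```

View pics/w7.png

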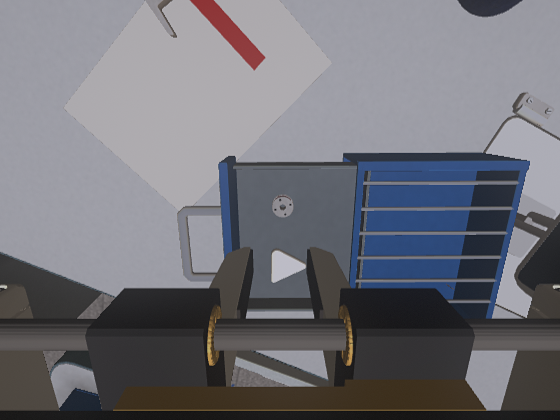

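The drawer is open. The bobbin is at (283,206) and the chalk at (288,266), both clear of the case.

```bash
python3 -m handwheel '[[0.33,0,-5,0,0.65],[0,0,-5,0,0.65],[0,0,-2,0,0.65],[0,0,-0.8,0,0.65],[0,0,0,0,0.65],[0,0,0,0,0.65],[0,0,0,0,1],[0,0,0,0,1],[0,0,0,0,1],[0,0,0,0,1]]' 10
python3 - <<'E'
from h import *
s=readout.read_state(); print(s['tool_pos'],s['t'],s['opening'],s['gripper_force'])
E
```

```text
t: 27.88
tool_pos: [0.4914, 0.3197, 0.1969]
orientation: [1.983, 2.436, 0.002]
force: [-0.3, -0.1, 5.8]
opening: 0.0203
gripper_force: 10.0
[0.4914222  0.31972959 0.19693449] 27.875 0.02032737671654597 10.001729027135298
```

```bash
python3 -m handwheel '[[0,0,1,0,1],[0,0,3,0,1],[0,0,5,0,1],[0,0,6,0,1],[0,0,6,0,1],[0,0,6,0,1],[0,0,3,0,1]]'
python3 -m handwheel '[[0.4,-5.3,0,0,1],[0.4,-5.3,0,0,1],[0.4,-5.3,0,0,1],[0.4,-5.3,0,0,1],[0.4,-5.3,0,0,1],[0.4,-5.3,0,0,1],[0.4,-5.3,0,0,1],[1.5,-3.7,0,0,1],[1.5,-3.7,0,0,1],[1.5,-3.7,0,0,1]]'
python3 -m handwheel '[[1.4,-3.6,0,0,1],[0,0,-4,0,1],[0,0,-6,0,1],[0,0,0,0,1],[0,0,0,0,1],[0,0,0,0,1]]'
python3 - <<'E'
from h import *
read_camera('wrist');im,c=snap('wrist','w8'); s=readout.read_state(); print(s['tool_pos'],s['t'],s['opening'])
H,S,V=cv2.split(cv2.cvtColor(im,cv2.COLOR_RGB2HSV))
k=((H>50)&(H<75)&(S>150)&(V>90)).astype(np.uint8)
q=max(cv2.findContours(k,cv2.RETR_EXTERNAL,cv2.CHAIN_APPROX_NONE)[0],key=cv2.contourArea); el=cv2.fitEllipse(cv2.convexHull(q)); print(el,ray(c,*el[0],.008))
E
```

```text
t: 28.75
tool_pos: [0.4909, 0.3194, 0.5012]
orientation: [1.982, 2.434, 0.008]
force: [0.7, 0.5, -0.8]
opening: 0.0205
gripper_force: 10.0
t: 30.0
tool_pos: [0.5641, -0.1638, 0.4965]
orientation: [1.984, 2.436, 0.0]
force: [0.5, 0.7, -0.2]
opening: 0.0205
gripper_force: 10.0
t: 30.75
tool_pos: [0.5789, -0.1987, 0.4001]
orientation: [1.98, 2.432, 0.002]
force: [0.3, -0.8, 0.1]
opening: 0.0205
gripper_force: 10.0
[ 0.5786836  -0.19863688  0.39916816] 30.85 0.02009975633349Traceback (most recent call last):
  File "<stdin>", line 5, in <module>
ValueError: max() iterable argument is empty
```

View pics/w8.png

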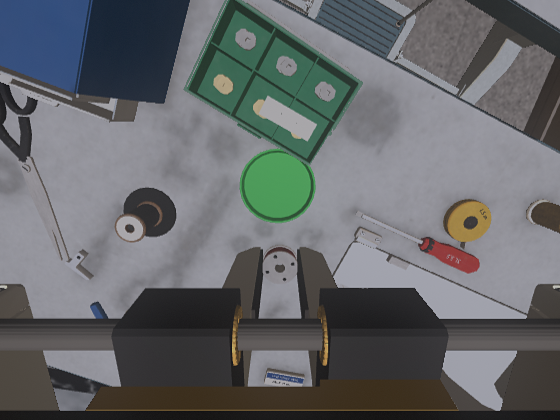

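The wrist view shows the bobbin held, the dish at (277,186) and the black spool upright on its coaster at (150,212).

Run:
```python
from h import *
c=get_calibration('wrist'); im=cv2.imread('pics/w8.png')
H,S,V=cv2.split(cv2.cvtColor(im,cv2.COLOR_BGR2HSV)); print(H[186,277],S[186,277],V[186,277])
k=((H>50)&(H<75)&(S>150)).astype(np.uint8); k[:150]=0
q=max(cv2.findContours(k,cv2.RETR_EXTERNAL,cv2.CHAIN_APPROX_NONE)[0],key=cv2.contourArea); el=cv2.fitEllipse(cv2.convexHull(q)); print(el,ray(c,*el[0],.008), ray(c,277,186,.008))
print(readout.read_state()['tool_pos'])
```

```text
65 129 156Traceback (most recent call last):
  File "<stdin>", line 5, in <module>
ValueError: max() iterable argument is empty
```

Run:
```python
from h import *
c=get_calibration('wrist'); im=cv2.imread('pics/w8.png')
H,S,V=cv2.split(cv2.cvtColor(im,cv2.COLOR_BGR2HSV))
k=((H>50)&(H<75)&(S>90)).astype(np.uint8); k[:145]=0
q=max(cv2.findContours(k,cv2.RETR_EXTERNAL,cv2.CHAIN_APPROX_NONE)[0],key=cv2.contourArea); el=cv2.fitEllipse(cv2.convexHull(q)); print(el,ray(c,*el[0],.008), ray(c,277,186,.008))
print(readout.read_state()['tool_pos'])
```

```text
((277.0755310058594, 185.5097198486328), (73.07109069824219, 75.53913879394531), 90.56903076171875) [ 0.57746299 -0.19896538  0.008     ] [ 0.577496  -0.1996006  0.008    ]
[ 0.5786836  -0.19863688  0.39916816]
```

```bash
python3 -m handwheel '[[-0.05,0,-5,0,1],[0,0,-6,0,1],[0,0,-5,0,1],[0,0,-3,0,1],[0,0,-1,0,1],[0,0,-0.5,0,1],[0,0,0,0,1],[0,0,0,0,1],[0,0,0,0,1]]'
```

```text
t: 31.98
tool_pos: [0.578, -0.1987, 0.1921]
orientation: [1.983, 2.435, 0.001]
force: [0.0, 0.0, -1.0]
opening: 0.0204
gripper_force: 10.0
```

```bash
python3 -m handwheel '[[0,0,0,0,0.7],[0,0,0,0,0.65],[0,0,0,0,0.65],[0,0,2,0,0.65],[0,0,5,0,0.65],[0,0,6,0,0.65],[0,0,6,0,0.68],[0,0,0,0,0.68],[0,0,0,0,0.68]]'
python3 - <<'E'
from h import *
read_camera('wrist');im,c=snap('wrist','w9'); 
cv2.imwrite('pics/w9c.png',cv2.resize(im[100:330,180:380,::-1],None,fx=2.5,fy=2.5))
E
python3 -m handwheel '[[0,0,6,0,0.68],[0,0,5,0,0.68],[-1.45,3.72,0,0,0.68],[-1.45,3.72,0,0,0.68],[-1.45,3.72,0,0,0.68],[-1.45,3.72,0,0,0.68]]'
python3 -m handwheel '[[-1.67,4.5,0,0,0.68],[-1.67,4.5,0,0,0.68],[-1.67,4.5,0,0,0.68],[-1.67,4.5,0,0,0.68],[-1.67,4.5,0,0,0.68],[-1.67,4.5,0,0,0.68],[-1.67,4.5,0,0,0.68],[0,0,-6,0,0.68],[0,0,-6,0,0.68],[0,0,0,0,0.68]]'
python3 -m handwheel '[[0,0,0,0,0.68],[0,0,0,0,0.68]]'
```

```text
t: 33.1
tool_pos: [0.5775, -0.1985, 0.3821]
orientation: [1.983, 2.435, 0.001]
force: [-0.2, 0.5, -0.7]
opening: 0.0293
gripper_force: 0.0
t: 33.95
tool_pos: [0.5188, -0.0486, 0.4889]
orientation: [-1.982, -2.433, 0.003]
force: [0.9, 0.4, 0.1]
opening: 0.0299
gripper_force: 0.0
t: 35.2
tool_pos: [0.4002, 0.2642, 0.3642]
orientation: [-1.98, -2.432, 0.02]
force: [0.1, 0.1, 0.4]
opening: 0.0297
gripper_force: 0.0
t: 35.45
tool_pos: [0.4037, 0.2656, 0.3744]
orientation: [1.983, 2.434, 0.007]
force: [-0.7, 0.0, -0.1]
opening: 0.0297
gripper_force: 0.0
```

View pics/w9c.png

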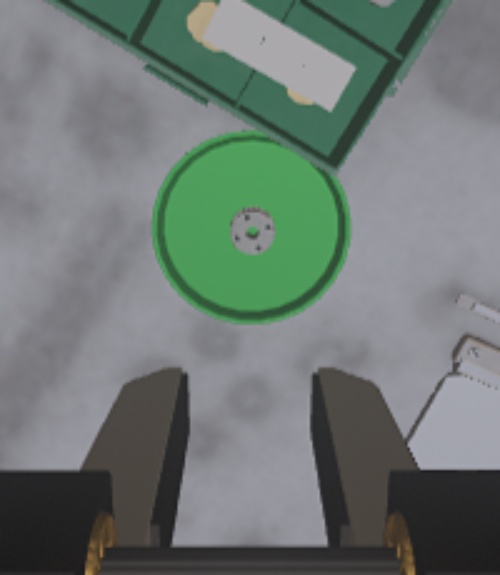

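The bobbin lies flat in the middle of the dish, at crop (253,231). Next I'll regrip the handle and push the drawer shut.

```bash
python3 -m handwheel '[[0,0,-5,0,0.68],[0,0,-6,0,0.68],[0,0,-4,0,0.68],[0,0,-2,0,0.68],[0,0,-0.8,0,0.68],[0,0,0,0,0.68],[0,0,0,0,0.68]]'
python3 -m handwheel '[[0,0,0,0,1],[0,0,0,0,1],[0,0,0,0,1],[0,0,0,0,1]]' 15
python3 -m handwheel '[[0.29,0.06,0,0,1],[0.59,0.12,0,0,1],[0.88,0.17,0,0,1],[1.08,0.21,0,0,1],[1.08,0.21,0,0,1],[1.08,0.21,0,0,1],[1.08,0.21,0,0,1],[1.08,0.21,0,0,1],[1.08,0.21,0,0,1],[0.98,0.19,0,0,1]]'
python3 -m handwheel '[[0.69,0.14,0,0,1],[0.39,0.08,0,0,1],[0.1,0.02,0,0,1],[0.1,0.02,0,0,1],[0,0,0,0,1]]'
```

```text
t: 36.33
tool_pos: [0.4037, 0.2658, 0.1949]
orientation: [1.983, 2.435, 0.004]
force: [0.7, -0.3, -0.0]
opening: 0.0294
gripper_force: 0.0
t: 36.83
tool_pos: [0.4029, 0.2654, 0.1934]
orientation: [1.983, 2.436, 0.001]
force: [-0.6, 0.6, 3.5]
opening: 0.0081
gripper_force: 15.0
t: 38.08
tool_pos: [0.4954, 0.2844, 0.1934]
orientation: [-1.983, -2.435, -0.003]
force: [-2.7, 7.3, 4.5]
opening: 0.0083
gripper_force: 15.0
t: 38.7
tool_pos: [0.5073, 0.287, 0.1934]
orientation: [-1.982, -2.435, -0.0]
force: [-7.5, 5.0, 9.0]
opening: 0.0084
gripper_force: 15.0
```

```bash
python3 -m handwheel '[[0.15,0.03,0,0,1],[0.15,0.03,0,0,1],[0,0,0,0,1],[0,0,0,0,1]]'
```

```text
t: 39.2
tool_pos: [0.5083, 0.2873, 0.1931]
orientation: [-1.979, -2.432, 0.008]
force: [-21.4, 1.8, 21.2]
opening: 0.0083
gripper_force: 15.0
```

```bash
python3 -m handwheel '[[0,0,0,0,0.68],[0,0,0,0,0.68],[-0.25,-0.05,0,0,0.68],[0,0,2,0,0.68],[0,0,5,0,0.68],[0,0,7,0,0.68],[0,0,0,0,0.68]]' || python3 -m handwheel '[[0,0,0,0,0.68],[0,0,0,0,0.68],[-0.25,-0.05,0,0,0.68],[0,0,2,0,0.68],[0,0,6,0,0.68],[0,0,6,0,0.68],[0,-1,0,0,0.68],[0,0,0,0,0.68],[0,0,0,0,0.68],[0,0,0,0,0.68]]'
python3 - <<'E'
from h import *
read_camera('wrist');im,c=snap('wrist','w10'); s=readout.read_state(); print(s['tool_pos'],s['t'],s['opening'])
im,c=snap('top','t10')
E
```

```text
t: 40.45
tool_pos: [0.5077, 0.2759, 0.3314]
orientation: [-1.983, -2.435, 0.004]
force: [0.4, -0.6, -0.0]
opening: 0.0298
gripper_force: 0.0
[0.50786228 0.27605034 0.33186326] 40.55 0.029778243284674738out of range; nothing moved
```

View pics/w10.png

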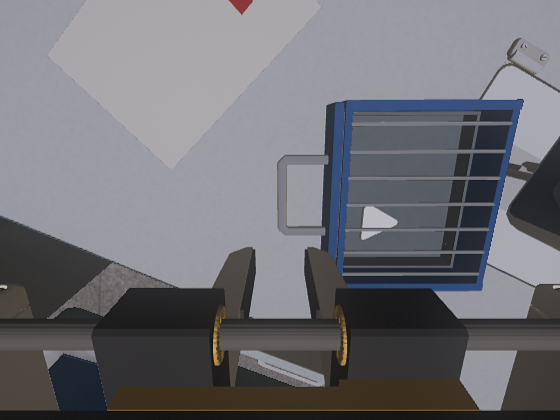

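The drawer is shut: the panel is flush with the case as before, the chalk is inside at (378,222), and the bobbin is gone. Next I'll fetch the black spool.

```bash
python3 -m handwheel '[[0,0,6,0,0.5],[0,0,6,0,0.35],[0,0,5,0,0.35],[-0.1,-5.37,0,-0.18,0.35],[-0.1,-5.37,0,-0.18,0.35],[-0.1,-5.37,0,-0.18,0.35],[-0.1,-5.37,0,-0.18,0.35],[-0.1,-5.37,0,-0.18,0.35],[-0.1,-5.37,0,-0.18,0.35],[-0.1,-5.37,0,-0.18,0.35]]'
python3 -m handwheel '[[-1.95,-4.22,0,-0.18,0.35],[-1.95,-4.22,0,-0.18,0.35],[-1.95,-4.22,0,-0.18,0.35],[-1.95,-4.22,0,-0.18,0.35],[0,0,-6,0,0.35],[0,0,-6,0,0.35],[0,0,0,0,0.35],[0,0,0,0,0.35],[0,0,0,0,0.35]]'
python3 - <<'E'
from h import *
read_camera('wrist');im,c=snap('wrist','w11'); s=readout.read_state(); print(s['tool_pos'],s['orientation'],s['t'],s['opening'])
P=np.array(c['pose']); f=210/np.tan(np.radians(c['fovy'])/2); q=P[:3,:3].T@(np.array([.4222,-.269,.059])-P[:3,3]); u,v=(f*q[:2]/q[2]+[c['cx'],c['cy']]).astype(int); print(u,v)
hough(im,c,u,v,11,22,.059,'blk',32)
E
```

```text
t: 41.85
tool_pos: [0.5009, -0.1015, 0.5029]
orientation: [-3.04, -0.791, -0.0]
force: [0.2, 0.2, 0.6]
opening: 0.0603
gripper_force: 0.0
t: 42.98
tool_pos: [0.4242, -0.2692, 0.3868]
orientation: [3.122, -0.321, 0.007]
force: [0.6, -0.7, 0.3]
opening: 0.0607
gripper_force: 0.0
[ 0.4239136  -0.26907529  0.38588861] [ 3.12272763 -0.32099497  0.00594269] 43.075 0.06057650574528863
278 203
blk 284.1 198.1 [ 0.4268 -0.2759  0.059 ] diam 0.0419
blk 274.9 197.9 [ 0.4291 -0.2664  0.059 ] diam 0.0424
blk 279.9 203.4 [ 0.4221 -0.2703  0.059 ] diam 0.0341
```

```bash
python3 -m handwheel '[[-0.1,0,-6,0,0.35],[0,0,-6,0,0.35],[0,0,-4,0,0.35],[0,0,-2.4,0,0.35],[0,0,0,0,0.35],[0,0,0,0,0.35]]'
python3 -m handwheel '[[0,0,0,0,1],[0,0,0,0,1],[0,0,0,0,1],[0,0,0,0,1]]' 10
```

```text
t: 43.82
tool_pos: [0.4231, -0.2693, 0.201]
orientation: [3.124, -0.321, 0.004]
force: [1.4, 0.1, -0.1]
opening: 0.0604
gripper_force: 0.0
t: 44.32
tool_pos: [0.4224, -0.2689, 0.1995]
orientation: [3.125, -0.322, 0.001]
force: [0.4, 0.3, 3.7]
opening: 0.0342
gripper_force: 10.0
```

```bash
python3 -m handwheel '[[0,0,2,0,1],[0,0,4,0,1],[0,0,6,0,1],[0,0,6,0,1],[0,0,6,0,1],[0,0,6,0,1],[1.94,4.22,0,0.1,1],[1.94,4.22,0,0.1,1],[1.94,4.22,0,0.1,1],[1.94,4.22,0,0.1,1]]'
python3 -m handwheel '[[-0.67,4.64,0,0,1],[-0.67,4.64,0,0,1],[-0.67,4.64,0,0,1],[-0.67,4.64,0,0,1],[-0.67,4.64,0,0,1],[-0.67,4.64,0,0,1],[-0.67,4.64,0,0,1],[0,0,-6,0,1],[0,0,-6,0,1],[0,0,-6,0,1]]'
python3 -m handwheel '[[0,0,-6,0,1],[0,0,-3,0,1],[0,0,-1.5,0,1],[0,0,0,0,1],[0,0,0,0,1],[0,0,0,0,1],[0,0,0,0,1]]'
python3 -c "
from h import *
s=readout.read_state(); print(s['tool_pos'],s['orientation'])"
```

```text
t: 45.58
tool_pos: [0.5001, -0.0985, 0.4989]
orientation: [-3.126, -0.31, 0.0]
force: [-0.1, -0.7, -0.0]
opening: 0.0338
gripper_force: 10.0
t: 46.82
tool_pos: [0.4524, 0.2251, 0.3172]
orientation: [-3.127, -0.306, -0.001]
force: [0.8, 0.7, -0.9]
opening: 0.0342
gripper_force: 10.0
t: 47.7
tool_pos: [0.4533, 0.2251, 0.2151]
orientation: [-3.126, -0.305, -0.003]
force: [-0.9, 0.3, -1.3]
opening: 0.034
gripper_force: 10.0
[0.45333392 0.22507053 0.21514149] [-3.12621694e+00 -3.05379150e-01 -2.90893148e-03]
```

```bash
python3 -m handwheel '[[0,0,-1,0,1],[0,0,-0.6,0,1],[0,0,0,0,1],[0,0,0,0,1],[0,0,0,0,1],[0,0,0,0,1],[0,0,0,0,1],[0,0,0,0,1]]'
```

```text
t: 48.7
tool_pos: [0.4529, 0.2249, 0.1981]
orientation: [-3.127, -0.306, -0.0]
force: [-0.2, -0.4, -0.5]
opening: 0.0338
gripper_force: 10.0
```

```bash
python3 -m handwheel '[[0.02,0,-0.15,0,1],[0,0,0,0,1],[0,0,0,0,1]]'; python3 -m handwheel '[[0,0,-0.05,0,1],[0,0,0,0,1]]'
```

```text
t: 49.08
tool_pos: [0.453, 0.2249, 0.1965]
orientation: [3.127, 0.305, -0.0]
force: [-0.2, 0.6, -1.0]
opening: 0.0343
gripper_force: 10.0
t: 49.32
tool_pos: [0.453, 0.2249, 0.196]
orientation: [-3.127, -0.306, 0.0]
force: [0.9, 0.2, -0.6]
opening: 0.034
gripper_force: 10.0
```

```bash
python3 -m handwheel '[[0,0,0,0,0.6],[0,0,0,0,0.4],[0,0,0,0,0.4],[0,0,2,0,0.4],[0,0,4,0,0.35],[0,0,6,0,0.35],[0,0,6,0,0.35],[0,0,6,0,0.35],[0,0,6,0,0.35]]'
python3 -m handwheel '[[0.67,-4.64,0,-0.15,0.35],[0.67,-4.64,0,-0.15,0.35],[0.67,-4.64,0,-0.15,0.35],[0.67,-4.64,0,-0.15,0.35],[0.67,-4.64,0,0,0.35],[0.67,-4.64,0,0,0.35],[0.67,-4.64,0,0,0.35]]'
python3 -m handwheel '[[0.38,-4.9,0,0,0.35],[0.38,-4.9,0,0,0.35],[0.38,-4.9,0,0,0.35],[0.38,-4.9,0,0,0.35],[0.38,-4.9,0,0,0.35],[0.38,-4.9,0,0,0.35],[0.38,-4.9,-4,0,0.35],[0,0,-6,0,0.35],[0,0,0,0,0.35],[0,0,0,0,0.35]]'
python3 -m handwheel '[[0,0,0,0,0.35],[0,0,0,0,0.35]]'
python3 - <<'E'
from h import *
im,c=snap('wrist','w12'); s=readout.read_state(); print(s['tool_pos'],s['orientation'],s['t'],s['opening'])
P=np.array(c['pose']); f=210/np.tan(np.radians(c['fovy'])/2); q=P[:3,:3].T@(np.array([.5265,-.443,.059])-P[:3,3]); u,v=(f*q[:2]/q[2]+[c['cx'],c['cy']]).astype(int); print(u,v)
hough(im,c,u,v,11,22,.059,'yel',32)
E
```

```text
t: 50.45
tool_pos: [0.4527, 0.2247, 0.4982]
orientation: [-3.127, -0.305, -0.001]
force: [1.4, -0.4, 0.8]
opening: 0.0604
gripper_force: 0.0
t: 51.32
tool_pos: [0.4999, -0.1014, 0.4962]
orientation: [-3.077, 0.632, -0.001]
force: [0.8, 0.6, 0.4]
opening: 0.0605
gripper_force: 0.0
t: 52.58
tool_pos: [0.5269, -0.442, 0.3991]
orientation: [3.076, -0.631, 0.003]
force: [0.3, -0.9, 1.3]
opening: 0.0607
gripper_force: 0.0
t: 52.82
tool_pos: [0.5271, -0.4421, 0.4]
orientation: [3.075, -0.631, 0.006]
force: [-0.4, -1.0, 0.2]
opening: 0.0603
gripper_force: 0.0
[ 0.52696564 -0.44210944  0.39925196] [ 3.07551627 -0.63084643  0.00496087] 52.875 0.06032530008863033
279 198
yel 279.6 198.6 [ 0.5268 -0.443   0.059 ] diam 0.034
yel 284.6 193.6 [ 0.5298 -0.4503  0.059 ] diam 0.0426
yel 279.9 195.6 [ 0.5298 -0.4446  0.059 ] diam 0.0398
```

```bash
python3 -m handwheel '[[0,-0.1,-6,0,0.35],[0,0,-6,0,0.35],[0,0,-5,0,0.35],[0,0,-2.6,0,0.35],[0,0,0,0,0.35],[0,0,0,0,0.35]]'
python3 -m handwheel '[[0,0,0,0,1],[0,0,0,0,1],[0,0,0,0,1],[0,0,0,0,1]]' 10
python3 -m handwheel '[[0,0,2,0,1],[0,0,4,0,1],[0,0,6,0,1],[0,0,6,0,1],[0,0,6,0,1],[0,0,6,0,1]]'
python3 -m handwheel '[[-0.38,4.9,0,0.15,1],[-0.38,4.9,0,0.15,1],[-0.38,4.9,0,0.15,1],[-0.38,4.9,0,0.15,1],[-0.38,4.9,0,0,1],[-0.38,4.9,0,0,1],[-0.38,4.9,0,0,1]]'
python3 -m handwheel '[[-0.79,5.25,0,0,1],[-0.79,5.25,0,0,1],[-0.79,5.25,0,0,1],[-0.79,5.25,0,0,1],[-0.79,5.25,0,0,1],[-0.79,5.25,0,0,1],[-0.79,5.25,0,0,1],[-0.79,5.25,0,0,1],[0,0,-6,0,1],[0,0,-6,0,1]]'
python3 -m handwheel '[[0,0,-6,0,1],[0,0,-6,0,1],[0,0,-3,0,1],[0,0,-1,0,1],[0,0,0,0,1],[0,0,0,0,1],[0,0,0,0,1],[0,0,0,0,1],[0,0,0,0,1]]'
```

```text
t: 53.62
tool_pos: [0.5273, -0.4438, 0.2029]
orientation: [3.076, -0.632, 0.004]
force: [0.2, 0.2, 0.8]
opening: 0.0607
gripper_force: 0.0
t: 54.12
tool_pos: [0.5267, -0.4434, 0.2014]
orientation: [3.077, -0.632, 0.001]
force: [-0.3, 0.4, 3.8]
opening: 0.0342
gripper_force: 10.0
t: 54.88
tool_pos: [0.526, -0.4427, 0.5042]
orientation: [3.077, -0.632, 0.002]
force: [1.2, -0.9, 0.4]
opening: 0.0337
gripper_force: 10.0
t: 55.75
tool_pos: [0.4991, -0.0986, 0.502]
orientation: [3.126, 0.305, 0.002]
force: [1.1, 1.0, -0.2]
opening: 0.034
gripper_force: 10.0
t: 57.0
tool_pos: [0.4364, 0.3208, 0.3813]
orientation: [-3.125, -0.308, -0.005]
force: [0.7, -0.6, -0.1]
opening: 0.0342
gripper_force: 10.0
t: 58.12
tool_pos: [0.4368, 0.3198, 0.221]
orientation: [-3.126, -0.305, -0.001]
force: [0.3, -0.9, 0.1]
opening: 0.034
gripper_force: 10.0
```

```bash
python3 -m handwheel '[[0,0,-1.2,0,1],[0,0,-0.9,0,1],[0,0,0,0,1],[0,0,0,0,1],[0,0,0,0,1],[0,0,0,0,1],[0,0,-0.2,0,1],[0,0,0,0,1],[0,0,0,0,1],[0,0,0,0,1]]'
```

```text
t: 59.38
tool_pos: [0.4367, 0.3198, 0.1976]
orientation: [-3.127, -0.305, -0.0]
force: [0.1, -0.2, -0.0]
opening: 0.0341
gripper_force: 10.0
```

Release, lift and verify against the starting picture.

```bash
python3 -m handwheel '[[0,0,0,0,0.6],[0,0,0,0,0.4],[0,0,0,0,0.4],[0,0,2,0,0.4],[0,0,4,0,0.35],[0,0,4.3,0,0.35],[0,0,0,0,0.35],[0,0,0,0,0.35],[0,0,0,0,0.35]]'
python3 - <<'E'
from h import *
read_camera('wrist');im,c=snap('wrist','w13'); s=readout.read_state(); print(s['tool_pos'],s['t'])
hough(im,c,275,229,17,24,.055,'y',32); hough(im,c,396,233,17,24,.055,'b',32)
E
python3 -m handwheel '[[0,0,6,0,0.35],[0,0,6,0,0.35],[0,-6,6,0,0.35],[0,-6,0,0,0.35],[0,-6,0,0,0.35],[0,-6,0,0,0.35],[0,-6,0,0,0.35],[0,0,0,0,0.35]]'
python3 - <<'E'
from h import *
im,c=snap('top','t13'); a=cv2.imread('pics/top0.png'); b=im[:,:,::-1]
f=lambda i:cv2.resize(i[130:265,85:200],None,fx=3.4,fy=3.4)
cv2.imwrite('pics/cmp.png',np.hstack([f(a),f(b)]))
g=lambda i:cv2.cvtColor(i[224:262,118:196],cv2.COLOR_BGR2GRAY).astype(np.float32)
for x0,x1 in((0,36),(40,78)):
    print(cv2.phaseCorrelate(g(a)[:,x0:x1].copy(),g(np.ascontiguousarray(b))[:,x0:x1].copy()))
E
```

```text
t: 60.5
tool_pos: [0.4361, 0.3194, 0.2988]
orientation: [3.125, 0.305, -0.004]
force: [-0.3, -0.3, 0.4]
opening: 0.0606
gripper_force: 0.0
[0.43624198 0.3194959  0.29905864] 60.6
y None
b 400.4 229.4 [0.4528 0.2242 0.055 ] diam 0.0358
b 400.4 227.9 [0.454  0.2246 0.055 ] diam 0.0329
b 399.9 232.1 [0.4505 0.2239 0.055 ] diam 0.031
t: 61.6
tool_pos: [0.4366, 0.032, 0.4641]
orientation: [3.127, 0.295, -0.002]
force: [0.0, 0.0, -0.0]
opening: 0.0605
gripper_force: 0.0
((1.130354681512653, 0.2604486087407558), 1.1079589287439982)
((1.8146239992996485, -1.3493026915378863), 0.09962257385253906)
```

View pics/cmp.png

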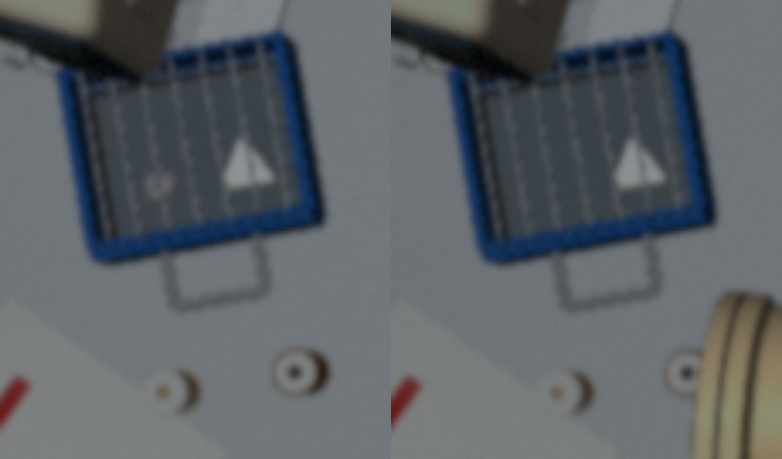

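The left half is the start and the right half is now. Both spools are upright and the drawer is shut, but the arm hides part of the black spool. I'll move the arm away and compare more finely.

```bash
python3 -m handwheel '[[1,-6,2,0,0.35],[1,-6,2,0,0.35],[1,-6,0,0,0.35],[1,-6,0,0,0.35],[1,-6,0,0,0.35],[0,-4,0,0,0.35],[0,0,0,0,0.35]]'
python3 - <<'E'
from h import *
a=cv2.cvtColor(cv2.imread('pics/top0.png'),cv2.COLOR_BGR2GRAY).astype(np.float32)
b=sum(cv2.cvtColor(snap('top','t14')[0],cv2.COLOR_RGB2GRAY).astype(np.float32) for _ in range(4))/4
for n,x0,x1,y0,y1 in [('y',124,150,233,257),('b',161,186,228,252),('case',104,180,155,208),('handle',130,166,198,224)]:
    W=np.eye(2,3,dtype=np.float32)
    cc,W=cv2.findTransformECC(a[y0:y1,x0:x1].copy(),b[y0:y1,x0:x1].copy(),W,cv2.MOTION_TRANSLATION,(3,200,1e-6),None,3)
    print(n,round(cc,4),W[:,2],'px')
E
```

```text
t: 62.52
tool_pos: [0.4871, -0.3026, 0.5021]
orientation: [-3.125, -0.303, 0.003]
force: [-0.3, 0.1, -0.9]
opening: 0.0602
gripper_force: 0.0
y 0.8687 [0.8226666  0.27309027] px
b 0.7823 [0.3921345  0.24946414] px
case 0.9953 [-0.0039665  -0.01860701] px
handle 0.9999 [-0.01510506  0.00103574] px
```

Run:
```python
from h import *
a=cv2.imread('pics/top0.png'); b=cv2.imread('pics/t14.png')
f=lambda i:cv2.convertScaleAbs(cv2.resize(i[226:258,122:190],None,fx=9,fy=9,interpolation=cv2.INTER_CUBIC),alpha=1.4)
cv2.imwrite('pics/cmp2.png',np.vstack([f(a),f(b)]))
# bright disc centroid relative to local background
for n,x0,x1,y0,y1 in [('b',161,186,228,252)]:
    for i in (a,b):
        g=cv2.cvtColor(i,cv2.COLOR_BGR2GRAY)[y0:y1,x0:x1]; print(n,g.min(),g.max(),np.median(g))
```

```text
b 32 126 117.0
b 32 135 124.0
```

View pics/cmp2.png

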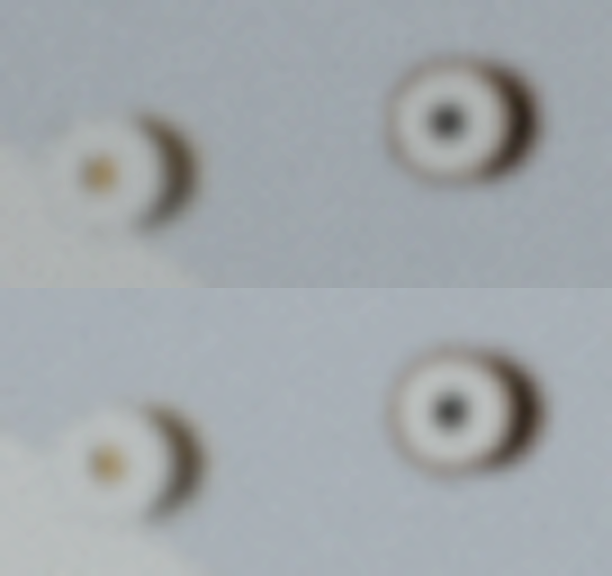

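The top view comparison (start above, now below) shows the black spool about 1 mm off and the yellow one about 2 mm too far toward -y (dot at (100,174) before, (108,175) now). "Exactly" was asked and there is time, so I'll correct the yellow spool.

```bash
python3 -m handwheel '[[-0.42,5.18,0,0,0.35],[-0.42,5.18,0,0,0.35],[-0.42,5.18,0,0,0.35],[-0.42,5.18,0,0,0.35],[-0.42,5.18,0,0,0.35],[-0.42,5.18,0,0,0.35]]'
python3 -m handwheel '[[-0.42,5.18,0,0,0.35],[-0.42,5.18,0,0,0.35],[-0.42,5.18,0,0,0.35],[-0.42,5.18,0,0,0.35],[-0.42,5.18,0,0,0.35],[-0.42,5.18,0,0,0.35],[0,0,-6,0,0.35],[0,0,-6,0,0.35],[0,0,-6,0,0.35],[0,0,0,0,0.35]]'
python3 -m handwheel '[[0,0,0,0,0.35],[0,0,0,0,0.35],[0,0,0,0,0.35],[0,0,0,0,0.35],[0,0,0,0,0.35]]'
```

```text
t: 63.48
tool_pos: [0.46, 0.0123, 0.5043]
orientation: [-3.126, -0.309, -0.002]
force: [0.8, 0.5, -0.1]
opening: 0.06
gripper_force: 0.0
t: 64.72
tool_pos: [0.4327, 0.3198, 0.3188]
orientation: [3.122, 0.308, -0.015]
force: [0.6, -0.1, 0.4]
opening: 0.0605
gripper_force: 0.0
t: 65.35
tool_pos: [0.436, 0.32, 0.3242]
orientation: [-3.127, -0.305, -0.001]
force: [0.1, -0.3, 0.1]
opening: 0.0605
gripper_force: 0.0
```

```bash
python3 -m handwheel '[[0.07,0,-5,0,0.35],[0,0,-5,0,0.35],[0,0,-2,0,0.35],[0,0,-0.6,0,0.35],[0,0,0,0,0.35],[0,0,0,0,0.35],[0,0,0,0,0.35],[0,0,0,0,0.35]]'
python3 -m handwheel '[[0,0,0,0,1],[0,0,0,0,1],[0,0,0,0,1],[0,0,0.2,0,1],[0,0,0,0,1],[-0.03,0.2,0,0,1],[0,0,0,0,1],[0,0,0,0,1],[0,0,-0.2,0,1],[0,0,0,0,1]]' 10
python3 -m handwheel '[[0,0,0,0,1],[0,0,0,0,1],[0,0,0,0,1]]'
```

```text
t: 66.35
tool_pos: [0.4368, 0.3202, 0.1986]
orientation: [-3.126, -0.305, -0.002]
force: [0.2, 1.0, -0.3]
opening: 0.0604
gripper_force: 0.0
t: 67.6
tool_pos: [0.4362, 0.3221, 0.1978]
orientation: [-3.127, -0.305, -0.0]
force: [0.2, 0.9, 0.2]
opening: 0.034
gripper_force: 10.0
t: 67.97
tool_pos: [0.4362, 0.322, 0.1978]
orientation: [3.127, 0.305, -0.0]
force: [-0.5, 0.2, -0.8]
opening: 0.0341
gripper_force: 10.0
```

```bash
python3 -m handwheel '[[0,0,0,0,0.6],[0,0,0,0,0.4],[0,0,0,0,0.4],[0,0,2,0,0.4],[0,0,4,0,0.35],[0,0,6,0,0.35],[0,0,6,0,0.35],[0,0,6,0,0.35],[0,0,6,0,0.35]]'
python3 -m handwheel '[[0.5,-5.5,0,0,0.35],[0.5,-5.5,0,0,0.35],[0.5,-5.5,0,0,0.35],[0.5,-5.5,0,0,0.35],[0.5,-5.5,0,0,0.35],[0.5,-5.5,0,0,0.35],[0.5,-5.5,0,0,0.35],[0.5,-5.5,0,0,0.35],[0.5,-5.5,0,0,0.35],[0.5,-5.5,0,0,0.35]]'
python3 -m handwheel '[[0,-4,0,0,0.35],[0,-2,0,0,0.35],[0,0,0,0,0.35],[0,0,0,0,0.35]]'
python3 - <<'E'
from h import *
a=cv2.cvtColor(cv2.imread('pics/top0.png'),cv2.COLOR_BGR2GRAY).astype(np.float32)
b=sum(cv2.cvtColor(snap('top','t15')[0],cv2.COLOR_RGB2GRAY).astype(np.float32) for _ in range(4))/4
for n,x0,x1,y0,y1 in [('y',124,150,233,257),('b',161,186,228,252),('handle',130,166,198,224)]:
    W=np.eye(2,3,dtype=np.float32)
    cc,W=cv2.findTransformECC(a[y0:y1,x0:x1].copy(),b[y0:y1,x0:x1].copy(),W,cv2.MOTION_TRANSLATION,(3,200,1e-6),None,3)
    print(n,round(cc,4),W[:,2],'px')
i=cv2.imread('pics/t15.png'); p=lambda x0,x1,y0,y1:cv2.resize(i[y0:y1,x0:x1],(390,390),interpolation=cv2.INTER_CUBIC)
cv2.imwrite('pics/fin.png',np.hstack([p(100,190,170,260),p(305,395,160,250)]))
E
```

```text
t: 69.1
tool_pos: [0.4359, 0.3218, 0.5]
orientation: [-3.127, -0.305, -0.001]
force: [-0.6, -0.2, 0.2]
opening: 0.0599
gripper_force: 0.0
t: 70.35
tool_pos: [0.486, -0.2298, 0.498]
orientation: [3.127, 0.305, 0.001]
force: [-0.2, 0.4, 0.6]
opening: 0.0603
gripper_force: 0.0
t: 70.85
tool_pos: [0.4865, -0.2867, 0.498]
orientation: [-3.126, -0.307, -0.0]
force: [0.1, -0.0, -1.1]
opening: 0.0609
gripper_force: 0.0
y 0.7717 [-0.03912118  0.37402344] px
b 0.8013 [0.39977455 0.26107424] px
handle 0.9999 [-0.01236001  0.00076055] px
```

View pics/fin.png

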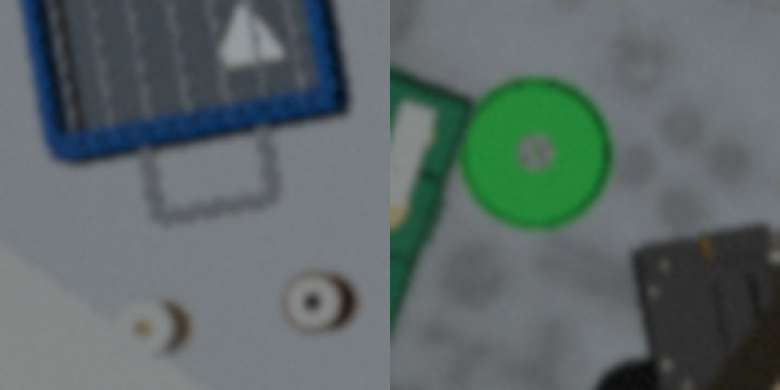

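The final view shows both spools upright within about 1 mm of their start, the drawer shut with the chalk inside, and the bobbin central in the dish at (535,153).

```bash
python3 -c "
from plant import job; print(job.close_job())"
```

```text
the job is handed in; nothing more can be done
None
```

The job is handed in at about 71 s of the 147 s allowed: bobbin flat in the middle of the dish, drawer shut with the chalk inside, both spools upright within about 1 mm of their starting spots.

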